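# Push the lens turret round to the large lens

### The arm

A 7-joint arm with a two-finger parallel gripper is mounted at the origin on a cart in front of the work surface, level with it; the furniture and walls round the work are solid. World frame = base frame: x ahead of the robot, y to its left, z up, the work surface at z = 0. Lengths are in m, angles in rad, forces in N, time in s.
With the tool pointing down it reaches from about 0.35 to 0.9 m from the base axis. Payload 8.1 kg.
Tool frame: the origin (TCP) lies midway between the tips of the shut fingers; the grasp point (between the pads) lies arm.grasp_offset behind it (arm.grasp_offset is the distance from the TCP to the grasp point, in m); z points along the fingers, y is the line along which they close (so a half turn about z gives the same grasp; the last joint's range is limited). The gripper opens to 92 mm and grips with 3 to 60 N. Pads are 19 mm wide; open, the fingers measure 130 mm over their backs; the gripper's body (75 mm by 190 mm) begins 47 mm behind the grasp point.
Start: joints at [-1.226, 0.434, 0.025, 1.573, -0.012, 1.134, -0.075], TCP at [0.271, 0.563, 0.227] pointing down, gripper open.
Joint ranges: [-2.62, 2.62], [-0.44, 2.09], [-1.27, 1.32], [0.08, 2.57], [-1.32, 4.46], [0.12, 2], [-2.74, 2.74]. Speed limits (rad/s): [2.22, 2.22, 3.01, 3.01, 3.14, 3.14, 3.14].

### API

Orientations are given as a rotation vector (axis times angle).
In Python, from cell import observe, imaging, arm gives the robot as it stands.
- The arm moves only by the tool apply_moves, never from a script. Its argument "commands" is a list of rows, each a list of 5 numbers: the opening in per cent of the stroke, from 0 (shut) to 100 (fully open), then the shift along the world's x, y, z in units of 0.06 m (1.0 is 0.06 m), then the turn about the world's z in units of 0.5 rad (1.0 is 0.5 rad). A call has 1 to 12 rows; each row shifts and turns the commanded pose from where the row before left it; what a row does not reach is not made up. A row lasts 1/8 s, in which the tool goes at most 62.5 mm and 10.7 degrees, less where a joint would pass 70% of its speed; a pose out of reach is approached as far as the arm can. A call with a number of a shift or a turn outside -1 to 1 is refused whole. A call with a gripper value outside its range is refused whole. The fingers move at their own pace and stop on an object; "newtons" is the grip in N (left out, the last holds). Time passes only in rows, so rows that do not move let the fingers close. It gives the time, the measured TCP pose, the force, the opening and the grip force at its end, in the units of the state.
- observe(): the state, without advancing time (a new reading comes with each control period).
- imaging.get_image(name): name is "side" or "top"; returns (picture, depth): 420x560x3 uint8, red, green, blue; 420x560 float32, m along the optical axis (not along the pixel's ray), 0 where there is no reading.
- imaging.camera_params(name): a dict with "camera_matrix" (3x3 intrinsics, pixels), "origin" and "rotation" of the camera in the world. Camera axes: x right, y up, looking along -z (the intrinsics and any distortion apply to the point x, -y, -z); pixel columns grow to the right and rows downward; lengths in m; the calibration is good to about 2 mm. A picture is of the moment at which its call begins. camera_params takes no time and is no camera call.
- arm.sign_off(): hands the job in; it is judged then, once.
The state is a dict: "clock": time; "joints": joint angles; "dq": joint speeds; "joint_efforts": joint torques, N m; "position": TCP position; "ee_rot": TCP orientation; "force": force on the tool from outside, world axes, zero at the start; "ft_torque": the same for the moment, N m; "width": opening from 0.0 (shut) to 1.0 (fully open); "gripper_force": force on a finger pad.
Only numpy, scipy, OpenCV 4.12 (cv2) and the standard library are available. Lean on these libraries where they do the work, as an engineer would, in place of code of your own. Each camera call takes 0.05 s, during which the arm holds its last target. There are 200 camera calls.

### The job

The inspection stand on the trolley has a turret of four lenses, each with a tab sticking out. Push the tabs round with your fingertips until the largest lens stands centred over the inner end of the leaf-shaped printed part on the stage, its tab pointing straight out along the stage, then let go. Pick nothing up, keep off the lens glass, and leave the printed part and everything else on the trolley where they are.

Things in the scene. Friction and masses are not known exactly. Their poses are not given: they have to be found in the camera images.
- stand: grey inspection stand, does not move; round foot 104 mm across and 12 mm thick with a tongue (the stage), 60 mm wide and 12 mm thick, that reaches 155 mm from the column along the stand's +y; a column 17 mm thick rises from the foot and carries the turret. Origin: under the column, on the trolley top; z up.
- turret_axis (a point): point on the turret's vertical axis at the middle height of the turret, 91 mm above the trolley. Four lens mounts (14 mm tall, 84 to 98 mm above the trolley) sit 38 mm from it, a quarter turn apart; anticlockwise from the large one the glasses, just below the mounts' tops, are 38, 13, 28 and 20 mm across, the mounts 9 mm wider. A hub cap in the middle rises to 104 mm.
- view_spot (a point): the viewing spot on the upper face of the printed part, 38 mm from the turret axis along the stage (+y of the stand), 20 mm above the trolley.
- turret (a joint): angle of the turret about its vertical axis, rad, growing anticlockwise seen from above; 0 (or any whole number of turns) when the large lens stands exactly over the viewing spot. It turns without end either way, has no clicks, and light friction (about 0.08 N m, some 1 N at a tab) keeps it where it is left.
- large_lens (a point): centre of the large lens, 38 mm from the axis, 94 mm above the trolley; its tab lies farther out on the same radius. It turns with the turret.
- large_tab (a point): middle of the large lens's tab, 79 mm from the axis, 90 mm above the trolley. The four metal tabs stand straight outward from the four mounts: upright blades 6 mm thick, 18 mm tall (81 to 99 mm above the trolley), bare from 63 to 94 mm from the axis, ending at 104 mm in an upright bead 10 mm thick. Between tabs, beyond 63 mm from the axis, space is free down to the stage.
- part: flat leaf-shaped printed plastic part, 45 x 130 x 8 mm, lying loose on the stage with its length along the stage, its inner end under the turret and its outer end beyond the tabs' sweep; upper face 20 mm above the trolley. Origin: centre of its underside.
- loupe: small black folding loupe, 40 x 40 x 42 mm, bystander at the far right. Origin: centre of its underside.
- tin: small ink tin, 60 mm across, 55 mm tall, bystander on the left. Origin: centre of its underside.
- tally: round hand tally counter, 52 x 46 x 21 mm, bystander at the near left. Origin: centre of its underside.
- squeegee: wooden hand squeegee, 170 x 75 x 26 mm, lying at the left edge. Origin: centre of its underside.
- fitting: small push-in hose fitting, 38 x 16 x 14 mm, lying at the far right. Origin: centre of its underside.

How it is judged:
By the outcome, as a careful person would: the job done as asked, in the order asked, and still so for the second after the job is handed in, with the robot touching nothing.
It also fails if it takes over 56 s, if anything falls off the work surface, if the arm or the gripper's body presses on something with over 40 N, if the wrist force passes 120 N, or if a joint passes its speed limit or range.

## Working session

There is one attempt and no reset: what is moved stays moved. The work goes in short steps, Python scripts to look and compute and a tool call to move; the robot and the scene stay as the last step left them, time stands still between calls to the robot, and variables do not carry over. Pictures are saved under pics/ and viewed, at most 10 in all, crops included, and the job is handed in when it is done.

Besides the shell and the picture viewer there is one more tool, called after "Call:" as name(argument=value, ...), one argument or row to a line, values as JSON. apply_moves: Moves the arm, as the interface text tells. Its arguments: {"type":"object","properties":{"commands":{"type":"array"},"newtons":{"type":"number"}},"required":["commands"]}

```bash
mkdir -p pics; cat > h.py <<'E'
import numpy as np, cv2
from cell import observe, imaging, arm
def snap(n,f):
    im,d=imaging.get_image(n); cv2.imwrite(f'pics/{f}.png',im[:,:,::-1]); np.save(f'{f}.npy',d); return im,d
def ray(n,u,v):
    p=imaging.camera_params(n);K=np.array(p['camera_matrix']);R=np.array(p['rotation'])
    r=np.linalg.solve(K,[u,v,1.]);return np.array(p['origin']),R@(r*[1,-1,-1])
def at_z(n,u,v,z):
    o,r=ray(n,u,v);return o+r*(z-o[2])/r[2]
def at_d(n,u,v,d):
    o,r=ray(n,u,v);return o+r*d
E
python3 - <<'E'
from h import *
for n in('top','side'):
    snap(n,n+'0');p=imaging.camera_params(n);print(n,p)
s=observe();print(s,arm.grasp_offset)
E
```

```text
top {'camera_matrix': array([[475.9094865 ,   0.        , 279.2349511 ],
       [  0.        , 475.9094865 , 203.46497757],
       [  0.        ,   0.        ,   1.        ]]), 'origin': array([0.36690265, 0.01125428, 1.23758033]), 'rotation': array([ 0.15443619, -0.14178157, -1.56616875])}
side {'camera_matrix': array([[470.40942825,   0.        , 285.64034531],
       [  0.        , 470.40942825, 210.3642329 ],
       [  0.        ,   0.        ,   1.        ]]), 'origin': array([ 0.24828513, -0.64350316,  0.74567728]), 'rotation': array([ 0.81977657, -0.19892138, -0.46414647])}
{'clock': 0.1, 'joints': array([-1.22558424,  0.43516393,  0.02496297,  1.57399131, -0.01159794,
        1.13401936, -0.07512962]), 'dq': array([-8.83221366e-04, -8.64388501e-04,  9.39757513e-04, -2.67051019e-03,
        8.74397486e-04, -8.79954194e-05,  1.22006650e-03]), 'joint_efforts': array([ 4.07083542e-03, -6.69126964e+01,  9.88688618e-01, -3.15144575e+01,
       -6.04115054e-02,  3.74963880e-02,  7.60179887e-05]), 'position': array([0.27046515, 0.56293748, 0.22602246]), 'ee_rot': array([-6.97651083e-01, -3.06295132e+00,  2.23673908e-03]), 'force': array([-0.15009902,  0.08309194, -0.46622668]), 'ft_torque': array([-0.02502778,  0.01905535, -0.04813771]), 'gripper_force': 0.0, 'width': 0.9999875134154727} 0.0188
```

```bash
sed -i "s/R=np.array(p\['rotation'\])/R=cv2.Rodrigues(np.array(p['rotation']))[0]/" h.py
```

```text
(no output)
```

View pics/top0.png

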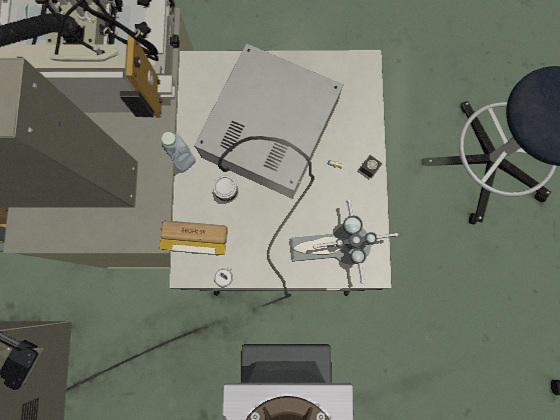

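View pics/side0.png

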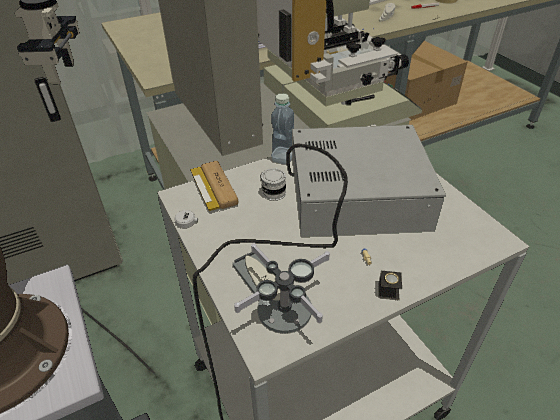

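```bash
python3 - <<'E'
import cv2
a=cv2.imread('pics/top0.png')[190:295,280:405];cv2.imwrite('pics/c1.png',cv2.resize(a,None,fx=6,fy=5.7,interpolation=2) if 0 else cv2.resize(a,None,fx=5.6,fy=5.6,interpolation=2))
E
```

```text
(no output)
```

View pics/c1.png

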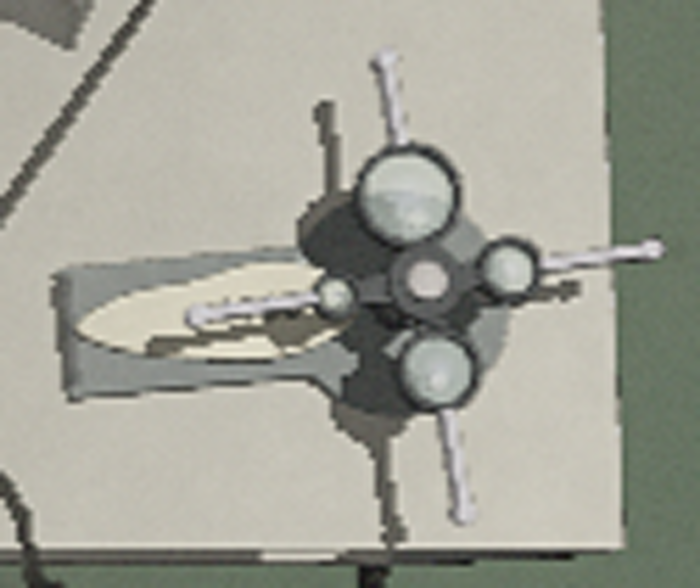

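```bash
python3 - <<'E'
from h import *
P=lambda u,v,z:at_z('top',280+(u+.5)/5.6-.5,190+(v+.5)/5.6-.5,z)[:2]
hub=P(428,280,.104);print('hub',hub)
for n,u,v in(('L',385,62),('13',195,316),('28',463,515),('20',655,248)):
    d=P(u,v,.099)-hub;print(n,hub+d,np.linalg.norm(d),np.degrees(np.arctan2(d[1],d[0])))
for a,b in(((75,268),(300,248)),((80,397),(310,375))):
    a=P(*a,.012);b=P(*b,.012);d=a-b;print(a,b,np.degrees(np.arctan2(d[1],d[0])))
a,b=P(62,272,.012),P(72,396,.012);d=(a+b)/2-hub;print('end',a,b,np.linalg.norm(a-b),np.linalg.norm(d),np.degrees(np.arctan2(d[1],d[0])))
t=P(78,327,.02)-hub;print('tip',t+hub,np.linalg.norm(t),np.degrees(np.arctan2(t[1],t[0])))
# depth check hub
im,d=imaging.get_image('top');print(at_d('top',356,240,d[240,356]))
E
```

```text
hub [ 0.49527174 -0.16288475]
L [ 0.59099334 -0.1478212 ] 0.09689961517592469 8.943199377448321
13 [ 0.48045893 -0.06373461] 0.10025053529605474 98.49701311552136
28 [ 0.3965116  -0.17540354] 0.09955041639725527 -172.775738753097
20 [ 0.50954953 -0.26129016] 0.09943581236762629 -81.74447379332828
[ 0.51135055 -0.01438294] [ 0.52056568 -0.11838575] 95.06344415587076
[ 0.45206087 -0.0163672 ] [ 0.46206185 -0.12173731] 95.42186694619522
end [ 0.50949973 -0.00837299] [ 0.45251731 -0.01270932] 0.057147171453057775 0.15300983755885056 95.34874340419645
tip [ 0.48333464 -0.0154474 ] 0.14791979563307037 94.62878996816467
[ 0.49377258 -0.16210844  0.10858669]
```

Call:
apply_moves(
  commands=[
    [40,0.1,-0.8,0,-0.3],
    [40,0.1,-0.8,0,-0.3],
    [40,0.1,-0.8,0,-0.3],
    [40,0.1,-0.8,0,-0.3],
    [40,0.1,-0.8,0,-0.3],
    [40,0.1,-0.8,0,-0.3],
    [40,0.1,-0.8,0,-0.3],
    [40,0.1,-0.8,0,-0.3],
  ],
)

```text
clock: 1.15
position: [0.3186, 0.1778, 0.2267]
ee_rot: [-2.31, -2.129, -0.0]
force: [0.6, 0.1, 1.4]
width: 0.402
gripper_force: 0.0
```

Call:
apply_moves(
  commands=[
    [40,0.18,-0.65,0,-0.3],
    [40,0.18,-0.65,0,-0.3],
    [40,0.18,-0.65,0,-0.3],
    [40,0.18,-0.65,0,-0.3],
    [40,0.18,-0.65,0,-0.3],
    [40,0.18,-0.65,0,-0.3],
    [40,0.18,-0.65,0,-0.3],
    [40,0.18,-0.65,0,-0.3],
    [40,0.18,-0.65,0,-0.3],
    [40,0,0,0,0],
  ],
)

```text
clock: 2.4
position: [0.416, -0.1745, 0.2268]
ee_rot: [3.132, 0.216, 0.0]
force: [-0.2, 0.1, -0.1]
width: 0.401
gripper_force: 0.0
```

```bash
python3 - <<'E'
from h import *
s=observe();print(s['position'],s['ee_rot'],s['joints'])
for n in('top','side'):snap(n,n+'1')
a=cv2.imread('pics/top1.png')[190:295,280:405];b=cv2.imread('pics/side1.png')[210:350,210:350]
cv2.imwrite('pics/c2.png',np.hstack([cv2.resize(a,(400,336)),cv2.resize(b,(336,336))]))
E
```

```text
[ 0.41599575 -0.17454374  0.22684984] [3.13204870e+00 2.15538549e-01 4.82863239e-05] [-0.4575181   0.16971763  0.86285561  2.02332058 -0.149738    1.01137237
 -0.95543068]
```

View pics/c2.png

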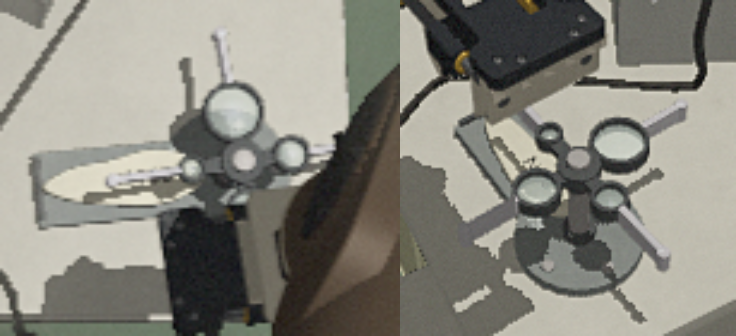

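Call:
apply_moves(
  commands=[
    [40,0,0,-0.6,0],
    [40,0,0,-0.6,0],
    [40,0,0,-0.6,0],
    [40,0,0,0,0],
  ],
)

```text
clock: 3.0
position: [0.414, -0.17, 0.1172]
ee_rot: [-3.132, -0.228, 0.008]
force: [-0.3, -0.5, -0.7]
width: 0.4
gripper_force: 0.0
```

```bash
python3 - <<'E'
from h import *
s=observe();print(s['position'],s['joints'])
for n in('top','side'):snap(n,n+'2')
a=cv2.imread('pics/top2.png')[180:420,240:480];b=cv2.imread('pics/side2.png')[150:390,150:390]
cv2.imwrite('pics/c3.png',np.hstack([cv2.resize(a,(400,400)),cv2.resize(b,(400,400))]))
E
```

```text
[ 0.41395414 -0.16995472  0.11720844] [-0.3278821   0.3522586   0.76814965  2.16192314 -0.35492106  0.75843442
 -0.75251404]
```

View pics/c3.png

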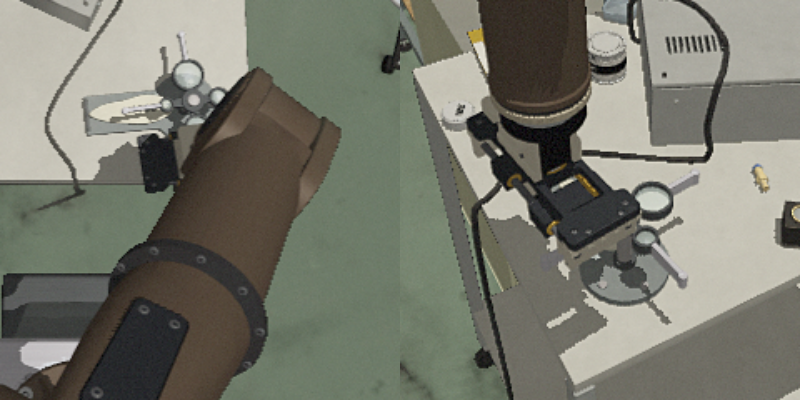

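Call:
apply_moves(
  commands=[
    [40,0.03,-0.07,-0.3,0],
    [40,0,0,-0.3,0],
    [40,0,0,-0.3,0],
    [40,0,0,0,0],
    [40,0,0,0,0],
  ],
)

```text
clock: 3.72
position: [0.4186, -0.1759, 0.0661]
ee_rot: [3.133, 0.226, 0.003]
force: [0.7, 0.9, 0.2]
width: 0.402
gripper_force: 0.0
```

```bash
cat > plan.py <<'E'
from h import *
hub=np.array([.4953,-.1629])
def P(t,r=.078,off=.0154):
    t=np.radians(t);return hub+r*np.array([np.cos(t),np.sin(t)])+off*np.array([-np.sin(t),np.cos(t)])
E
python3 - <<'E'
from plan import *
p=observe()['position'][:2];print(P(188.2))
q=p
for t in np.linspace(188.2,270,12):
    n=P(t);print(t.round(1),n.round(4),((n-q)/.06).round(2));q=n
print(np.radians(81.8/11)/.5)
E
```

```text
[ 0.42029394 -0.18926761]
188.2 [ 0.4203 -0.1893] [ 0.03 -0.22]
195.6 [ 0.4243 -0.1988] [ 0.07 -0.16]
203.1 [ 0.4296 -0.2076] [ 0.09 -0.15]
210.5 [ 0.4359 -0.2158] [ 0.11 -0.14]
217.9 [ 0.4433 -0.223 ] [ 0.12 -0.12]
225.4 [ 0.4515 -0.2292] [ 0.14 -0.1 ]
232.8 [ 0.4604 -0.2344] [ 0.15 -0.09]
240.3 [ 0.47   -0.2383] [ 0.16 -0.07]
247.7 [ 0.4799 -0.2409] [ 0.17 -0.04]
255.1 [ 0.4902 -0.2422] [ 0.17 -0.02]
262.6 [ 0.5005 -0.2422] [0.17 0.  ]
270.0 [ 0.5107 -0.2409] [0.17 0.02]
0.25957805966024755
```

Call:
apply_moves(
  commands=[
    [40,0.03,-0.2,0,0],
    [40,0.07,-0.16,0,0.26],
    [40,0.09,-0.15,0,0.26],
    [40,0.11,-0.14,0,0.26],
    [40,0.12,-0.12,0,0.26],
    [40,0.14,-0.1,0,0.26],
    [40,0,0,0,0],
    [40,0,0,0,0],
  ],
)

```text
clock: 4.72
position: [0.4511, -0.2284, 0.065]
ee_rot: [2.899, 1.209, 0.0]
force: [-0.7, -0.2, 0.0]
width: 0.402
gripper_force: 0.0
```

```bash
python3 - <<'E'
from plan import *
s=observe();print(s['position'],s['ee_rot'],s['force'],P(225.4))
for n in('top','side'):snap(n,n+'3')
a=cv2.imread('pics/top3.png')[190:295,280:405];b=cv2.imread('pics/side3.png')[230:350,210:350]
cv2.imwrite('pics/c4.png',np.hstack([cv2.resize(a,(400,336)),cv2.resize(b,(392,336))]))
E
```

```text
[ 0.45106654 -0.22837384  0.06499469] [2.89920242e+00 1.20936318e+00 3.17073301e-04] [-0.73280434 -0.2399985   0.0047525 ] [ 0.45149726 -0.22925119]
```

View pics/c4.png

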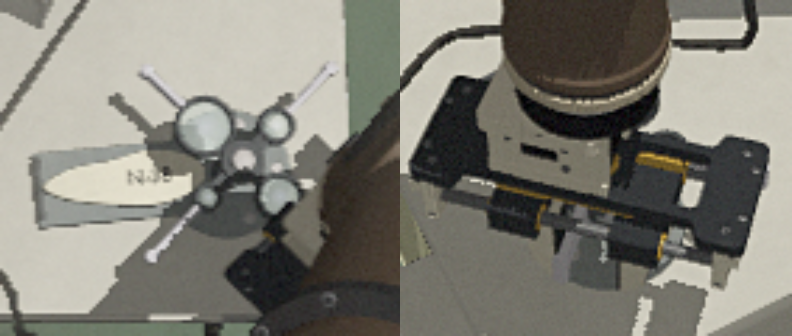

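Call:
apply_moves(
  commands=[
    [40,0.15,-0.09,0,0.26],
    [40,0.16,-0.07,0,0.26],
    [40,0.17,-0.04,0,0.26],
    [40,0.17,-0.02,0,0.26],
    [40,0.17,0,0,0.26],
    [40,0.17,0.02,0,0.26],
    [40,0,0,0,0],
    [40,0,0,0,0],
  ],
)

```text
clock: 5.82
position: [0.5102, -0.2399, 0.0647]
ee_rot: [-2.222, -2.221, 0.0]
force: [-0.3, 0.6, 0.1]
width: 0.401
gripper_force: 0.0
```

```bash
python3 - <<'E'
from plan import *
s=observe();print(s['position'],s['ee_rot'],s['force'],P(270))
snap('top','top4')
a=cv2.imread('pics/top4.png')[190:295,280:405]
cv2.imwrite('pics/c5.png',cv2.resize(a,None,fx=5.6,fy=5.6,interpolation=2))
E
```

```text
[ 0.51016078 -0.23990878  0.0646771 ] [-2.22161083e+00 -2.22080949e+00  3.17451686e-04] [-0.2967544   0.61100782  0.09153482] [ 0.5107 -0.2409]
```

View pics/c5.png

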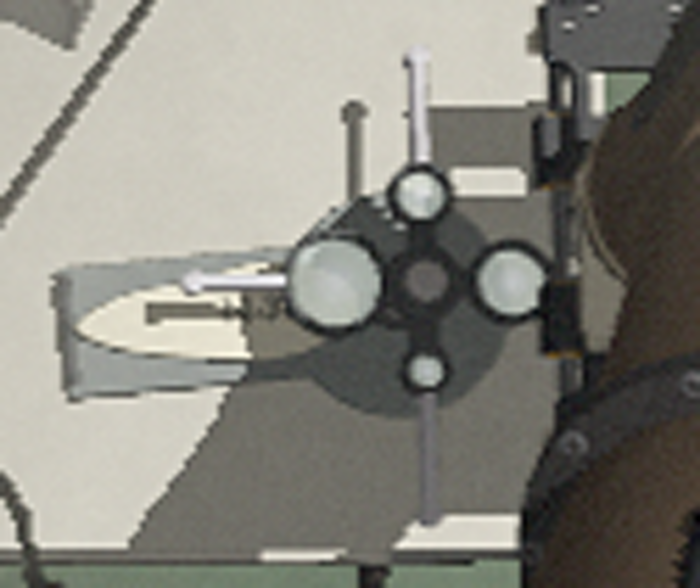

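```bash
cat >> plan.py <<'E'
Q=lambda u,v,z:at_z('top',280+(u+.5)/5.6-.5,190+(v+.5)/5.6-.5,z)[:2]
ang=lambda d:np.degrees(np.arctan2(d[1],d[0]))
E
python3 - <<'E'
from plan import *
h=Q(428,280,.104);L=Q(192,282,.099);a=Q(415,58,.099);b=Q(430,518,.099)
print('L-hub',ang(L-h),'diam',ang(a-b)+90, 'mid20 hub',(a+b)/2,h)
h2=(a+b)/2
print('before diam', ang(Q(385,62,.099)-Q(463,515,.099))+90-3.6+3.6, ang(Q(195,316,.099)-Q(655,248,.099)))
# stage edges by fit: grey/cream boundary on top0
im=cv2.imread('pics/top0.png').astype(int);g=im.sum(2)/3
for rows in((232,248),(248,266)):
    pts=[]
    for u in range(295,332):
        col=g[rows[0]:rows[1],u];d=np.abs(np.diff(col)); 
        i=(d[:9].argmax() if rows[0]==232 else len(d)-9+d[-9:].argmax());k=d[max(0,i-1):i+2]
        pts.append((u,rows[0]+max(0,i-1)+(k*np.arange(len(k))).sum()/k.sum()+.5))
    p=np.array(pts);m=np.polyfit(p[:,0],p[:,1],1)
    r=p[:,1]-np.polyval(m,p[:,0]);ok=abs(r)<.8;m=np.polyfit(p[ok,0],p[ok,1],1);print(ok.sum(),m,np.polyval(m,[295,331]))
    A=at_z('top',295,np.polyval(m,295),.012)[:2];B=at_z('top',331,np.polyval(m,331),.012)[:2];print(A,B,ang(A-B))
E
```

```text
L-hub 90.13245354338717 diam 90.16871276975354 mid20 hub [ 0.4940066  -0.16119465] [ 0.49527174 -0.16288475]
before diam 98.07213218466237 98.3767622967101
10 [-5.22974748e-03  2.38413582e+02] [236.87080696 236.68253605]
[ 0.51284248 -0.01960865] [ 0.51327006 -0.11265232] 90.26329514189821
37 [-9.13183753e-02  2.87545535e+02] [260.60661423 257.31915272]
[ 0.45174268 -0.01924755] [ 0.46010832 -0.11158493] 95.17678905424658
```

Call:
apply_moves(
  commands=[
    [40,0.06,0.01,0,0.09],
    [40,0.055,0.02,0,0.09],
    [40,0,0,0,0],
    [40,0,0,0,0],
  ],
)

```text
clock: 6.38
position: [0.5177, -0.2381, 0.0648]
ee_rot: [2.116, 2.322, 0.0]
force: [-0.5, 0.4, 0.3]
width: 0.394
gripper_force: 0.0
```

```bash
python3 - <<'E'
from plan import *
s=observe();print(s['position'],s['ee_rot'],s['force'])
snap('top','top5')
a=cv2.imread('pics/top5.png')[190:295,280:405]
cv2.imwrite('pics/c6.png',cv2.resize(a,None,fx=5.6,fy=5.6,interpolation=2))
E
```

```text
[ 0.51770339 -0.23812858  0.06476491] [2.11620008e+00 2.32172263e+00 4.43374214e-04] [-0.50607408  0.36300192  0.25183222]
```

View pics/c6.png

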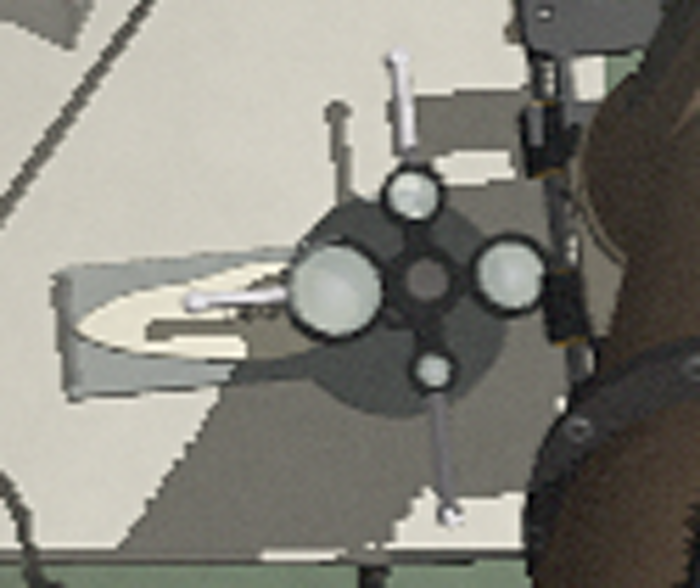

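Call:
apply_moves(
  commands=[
    [40,-0.12,-0.01,0,0],
    [40,-0.12,-0.01,0,0],
    [40,0,0,0,0],
    [40,0,0,0.3,0],
    [40,0,0,0.6,0],
    [40,0,0,0.8,0],
    [40,0,0,0.8,0],
    [40,-0.3,-0.6,0.3,0],
    [40,-0.3,-0.8,0,0],
    [40,-0.3,-0.8,0,0],
    [40,0,0,0,0],
  ],
)

```text
clock: 7.8
position: [0.4462, -0.376, 0.2331]
ee_rot: [2.124, 2.314, -0.004]
force: [-0.1, 0.9, 0.0]
width: 0.398
gripper_force: 0.0
```

```bash
python3 - <<'E'
from plan import *
s=observe();print(s['position'],s['force'])
snap('top','top6')
a=cv2.imread('pics/top6.png')[190:295,280:405]
cv2.imwrite('pics/c7.png',cv2.resize(a,None,fx=5.6,fy=5.6,interpolation=2))
E
```

```text
[ 0.44622935 -0.37603913  0.23305267] [-0.11989439  0.93441724  0.00823859]
```

View pics/c7.png

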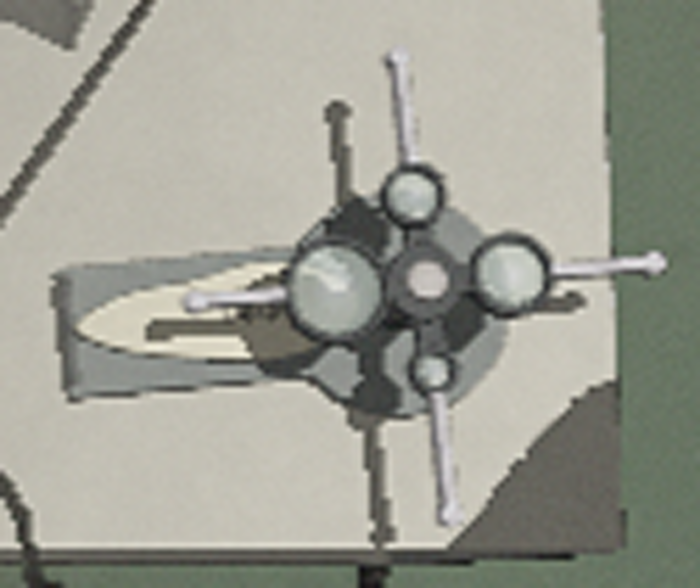

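```bash
python3 - <<'E'
from plan import *
L,a,b,c=[Q(u,v,.099) for u,v in((192,301),(397,60),(449,515),(655,262))]
print('turret',ang(L-c),ang(a-b)+90)
# bright-bead refinement: nearest hub-plane perpendicular; stage edges again by eye (long spans)
for p,q in(((75,270),(290,249)),((75,397),(300,377)),):print(ang(Q(*p,.012)-Q(*q,.012)))
m=(L+a+b+c)/4;e=(Q(62,272,.012)+Q(72,396,.012))/2;print(m,'end',ang(e-m))
E
```

```text
turret 94.79057866026926 94.81500145916188
95.56385642794596
95.03977286846182
[ 0.49469621 -0.16153155] end 95.17986150572239
```

```bash
python3 -c "
from cell import arm
print(arm.sign_off())"
```

```text
the job is handed in; nothing more can be done
None
```

I pushed the turret round about 87° by one tab. By my camera measurements the large lens is now over the printed part's inner end, with its tab about 0.4° off the stage direction. The fingers are clear, I saw nothing else moved in the final close-up of the stand, and the job is handed in.

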